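# Carry the working row of paints across to the other side of the painting

## Robot

A 6-joint arm with a two-finger parallel gripper is mounted at the origin on the work surface. World frame = base frame: x ahead of the robot, y to its left, z up, the work surface at z = 0. Lengths are in m, angles in rad, forces in N, time in s.
With the tool pointing down it reaches from about 0.35 to 0.975 m from the base axis. Payload 4.9 kg.
Tool frame: the origin (TCP) lies at the very end of the fingers, on their centre line; the grasp point (between the pads) lies 19 mm behind it; z points along the fingers, y is the line along which they close (so a half turn about z gives the same grasp; the last joint's range is limited). The gripper opens to 85 mm and grips with 20 to 120 N. Pads are 22 mm wide; open, the fingers measure 114 mm over their backs; the gripper's body (76 mm by 85 mm) begins 54 mm behind the grasp point. The pads swing forward as they close: fully open they stand 13 mm farther back than shut.
Start: joints at [-1.367, 0.053, 1.613, -0, 1.476, -0.119], TCP at [0.198, -0.593, 0.231] pointing down, gripper open.
Joint ranges: [-3.01, 3.01], [-1.01, 2.22], [0.06, 2.58], [-1.02, 4.17], [0.09, 2.62], [-3.14, 3.14]. Speed limits (rad/s): [2.57, 2.57, 3.14, 3.14, 3.14, 3.14].

## Interface

Orientations are given as a rotation vector (axis times angle).
In Python, from station import ctrl gives the robot as it stands.
- The arm moves only by the tool jog_arm, never from a script. Its argument "plan" is a list of rows, each a list of 7 numbers: the shift along the tool's x, y, z in units of 0.02 m (1.0 is 0.02 m), then the turn, a rotation vector about the tool's x, y, z in units of 45 degrees (1.0 is 45 degrees), then the opening, from -1 (shut) to 1 (fully open). A call has 1 to 8 rows; each row shifts and turns the commanded pose from where the row before left it, along the tool's axes as they then stand; what a row does not reach is not made up. A row lasts 1/10 s, in which the tool goes at most 50 mm and 8.59 degrees, less where a joint would pass 70% of its speed; a pose out of reach is approached as far as the arm can. A call with a number of a shift or a turn outside -1 to 1 is refused whole. A call with a gripper value outside its range is refused whole. The fingers move at their own pace and stop on an object; "grip_force" is the grip in N (left out, the last holds). Time passes only in rows, so rows that do not move let the fingers close. It gives the time, the measured TCP pose, the force, the opening and the grip force at its end, in the units of the state.
- ctrl.get_obs(): the state, without advancing time (a new reading comes with each control period).
- ctrl.get_image(name): name is "scene" or "top"; returns (picture, depth): 400x640x3 uint8, red, green, blue; 400x640 float32, m along the optical axis (not along the pixel's ray), 0 where there is no reading.
- ctrl.camera_info(name): a dict with "camera_matrix" (3x3 intrinsics, pixels), "k1" (the pictures are not rectified: a ray, as slopes to the right and down, at radius r is drawn at 1 + k1 r^2 times it, then the intrinsics apply), "rvec" (rotation vector, rad) and "tvec" (3), from world to camera coordinates, as OpenCV has them. Camera axes: x right, y down, z forward; pixel columns grow to the right and rows downward; lengths in m; the calibration is good to about 2 mm. A picture is of the moment at which its call begins. camera_info takes no time and is no camera call.
- ctrl.finish_job(): hands the job in; it is judged then, once.
The state is a dict: "t": time; "q": joint angles; "dq": joint speeds; "effort": joint torques, N m; "tool_pos": TCP position; "tool_rot": TCP orientation; "contact_force": force on the tool from outside, world axes, zero at the start; "wrist_torque": the same for the moment, N m; "opening": finger opening in m; "grip_force": force on a finger pad.
Only numpy, scipy, OpenCV 4.12 (cv2) and the standard library are available. Lean on these libraries where they do the work, as an engineer would, in place of code of your own. Each camera call takes 0.05 s, during which the arm holds its last target. There are 200 camera calls.

## Task

The four paint containers stand in working order in the rack on one side of the painting: the one used first is next to the painting, the one used last is farthest out. I am going to paint from the other side: move all four into the empty rack on the other side of the painting, one to a compartment, so that they again read in the same order from the painting outwards (nearest stays nearest, farthest stays farthest). Leave each standing upright on its compartment floor, and set them down without dropping them or knocking any over.

Things in the scene. Friction and masses are not known exactly. Their poses are not given: they have to be found in the camera images.
- spout_bottle: Fluid-paint bottle, tallest of the four: white round body 42 mm diameter, straight from the foot to 90 mm, then a shoulder and a black pointed spout cap up to 118 mm. 0.10 to 0.21 kg. Origin: centre of its underside, z up along its axis.
- jar: Squat round paint jar, 68 mm high: clear body with a label, 47 mm diameter up to 46 mm, black flat screw lid 48 mm diameter above that. 0.08 to 0.17 kg. Origin: centre of its underside, z up along its axis.
- square_bottle: Square grey plastic bottle: body 40 by 40 mm (sides along its own x and y) up to 78 mm, then a white round screw cap 27 mm diameter up to 100 mm. 0.11 to 0.22 kg. Origin: centre of its underside, z up along its axis.
- dropper_bottle: Small amber glass dropper bottle, thinnest of the four: round body 34 mm diameter, straight up to 57 mm, then shoulder, black collar and rubber bulb up to 85 mm. 0.06 to 0.11 kg. Origin: centre of its underside, z up along its axis.
- full_rack: Wooden rack fixed to the table, left or right of the painting (whose middle is y = 0), with a container in each compartment at the start. 74 x 278 mm outside; four compartments in a row along its y, centres at y = -102, -34, 34, 102 mm, x = 0, each 62 x 62 mm inside; walls 6 mm thick, tops 28 mm over the table, end boards 52 mm. Compartment floor (cork) 11 mm over the origin. Origin: middle of the underside, on the table; yaw within 12 degrees, at 0 its y is world y.
- empty_rack: The like rack, also fixed, on the other side of the painting, empty at the start. 74 x 278 mm outside; four compartments in a row along its y, centres at y = -102, -34, 34, 102 mm, x = 0, each 62 x 62 mm inside; walls 6 mm thick, tops 28 mm over the table, end boards 52 mm. Compartment floor (cork) 11 mm over the origin. Origin: middle of the underside, on the table; yaw within 12 degrees, at 0 its y is world y.
- spout_bottle_liner: Square cork liner (58 by 58 by 3 mm) fixed in the compartment of the full rack in which the spout bottle stands at the start; it stays there and so keeps its old place. Origin: centre of its underside, 8 mm above the table.
- jar_liner: Square cork liner (58 by 58 by 3 mm) fixed in the compartment of the full rack in which the jar stands at the start; it stays there and so keeps its old place. Origin: centre of its underside, 8 mm above the table.
- square_bottle_liner: Square cork liner (58 by 58 by 3 mm) fixed in the compartment of the full rack in which the square bottle stands at the start; it stays there and so keeps its old place. Origin: centre of its underside, 8 mm above the table.
- dropper_bottle_liner: Square cork liner (58 by 58 by 3 mm) fixed in the compartment of the full rack in which the dropper bottle stands at the start; it stays there and so keeps its old place. Origin: centre of its underside, 8 mm above the table.
Things that resemble listed ones, but are neither listed nor needed, are in the scene too. What is shaped like the spout_bottle but turquoise is not meant.

How it is judged:
At the end, for the whole second after the job is handed in: All four stand in the once empty rack, each as many places from the painting as before: within 16 mm of that compartment's centre along rack x and y, underside 6 to 17 mm above the rack's origin, within 0.12 rad of upright, slower than 0.02 m/s, released (((y of spout_bottle_liner in the frame of full_rack between -0.114 and -0.09 m and y of spout_bottle in the frame of empty_rack between 0.086 and 0.118 m) or (y of spout_bottle_liner in the frame of full_rack between -0.046 and -0.022 m and y of spout_bottle in the frame of empty_rack between 0.018 and 0.05 m) or (y of spout_bottle_liner in the frame of full_rack between 0.022 and 0.046 m and y of spout_bottle in the frame of empty_rack between -0.05 and -0.018 m) or (y of spout_bottle_liner in the frame of full_rack between 0.09 and 0.114 m and y of spout_bottle in the frame of empty_rack between -0.118 and -0.086 m)) and x of spout_bottle in the frame of empty_rack between -0.016 and 0.016 m and z of spout_bottle in the frame of empty_rack between 0.006 and 0.017 m and angle between each of spout_bottle, jar, square_bottle, dropper_bottle's own z axis and vertical below 0.12 rad and linear speed of each of spout_bottle, jar, square_bottle, dropper_bottle below 0.02 m/s and contact force between each of spout_bottle, jar, square_bottle, dropper_bottle and the fingers below 0.1 N and ((y of jar_liner in the frame of full_rack between -0.114 and -0.09 m and y of jar in the frame of empty_rack between 0.086 and 0.118 m) or (y of jar_liner in the frame of full_rack between -0.046 and -0.022 m and y of jar in the frame of empty_rack between 0.018 and 0.05 m) or (y of jar_liner in the frame of full_rack between 0.022 and 0.046 m and y of jar in the frame of empty_rack between -0.05 and -0.018 m) or (y of jar_liner in the frame of full_rack between 0.09 and 0.114 m and y of jar in the frame of empty_rack between -0.118 and -0.086 m)) and x of jar in the frame of empty_rack between -0.016 and 0.016 m and z of jar in the frame of empty_rack between 0.006 and 0.017 m and ((y of square_bottle_liner in the frame of full_rack between -0.114 and -0.09 m and y of square_bottle in the frame of empty_rack between 0.086 and 0.118 m) or (y of square_bottle_liner in the frame of full_rack between -0.046 and -0.022 m and y of square_bottle in the frame of empty_rack between 0.018 and 0.05 m) or (y of square_bottle_liner in the frame of full_rack between 0.022 and 0.046 m and y of square_bottle in the frame of empty_rack between -0.05 and -0.018 m) or (y of square_bottle_liner in the frame of full_rack between 0.09 and 0.114 m and y of square_bottle in the frame of empty_rack between -0.118 and -0.086 m)) and x of square_bottle in the frame of empty_rack between -0.016 and 0.016 m and z of square_bottle in the frame of empty_rack between 0.006 and 0.017 m and ((y of dropper_bottle_liner in the frame of full_rack between -0.114 and -0.09 m and y of dropper_bottle in the frame of empty_rack between 0.086 and 0.118 m) or (y of dropper_bottle_liner in the frame of full_rack between -0.046 and -0.022 m and y of dropper_bottle in the frame of empty_rack between 0.018 and 0.05 m) or (y of dropper_bottle_liner in the frame of full_rack between 0.022 and 0.046 m and y of dropper_bottle in the frame of empty_rack between -0.05 and -0.018 m) or (y of dropper_bottle_liner in the frame of full_rack between 0.09 and 0.114 m and y of dropper_bottle in the frame of empty_rack between -0.118 and -0.086 m)) and x of dropper_bottle in the frame of empty_rack between -0.016 and 0.016 m and z of dropper_bottle in the frame of empty_rack between 0.006 and 0.017 m); the robot touches nothing.
It fails at once if a container is tipped over (more than 40 degrees from upright) (angle between any of spout_bottle, jar, square_bottle, dropper_bottle's own z axis and vertical above 0.7 rad).
It fails at once if a container is let fall (faster than 0.7 m/s while out of the fingers) ((linear speed of spout_bottle above 0.7 m/s and contact force between spout_bottle and the fingers below 0.1 N) or (linear speed of jar above 0.7 m/s and contact force between jar and the fingers below 0.1 N) or (linear speed of square_bottle above 0.7 m/s and contact force between square_bottle and the fingers below 0.1 N) or (linear speed of dropper_bottle above 0.7 m/s and contact force between dropper_bottle and the fingers below 0.1 N)).
It also fails if it takes over 128 s, if anything falls off the work surface, if the arm or the gripper's body presses on something with over 40 N, if the wrist force passes 120 N, or if a joint passes its speed limit or range.

## Working session

There is one attempt and no reset: what is moved stays moved. The work goes in short steps, Python scripts to look and compute and a tool call to move; the robot and the scene stay as the last step left them, time stands still between calls to the robot, and variables do not carry over. Pictures are saved under pics/ and viewed, at most 14 in all, crops included, and the job is handed in when it is done.

Besides the shell and the picture viewer there is one more tool, called by a JSON object that holds its "api" and its "payload", one argument or row to a line. jog_arm: Moves the arm, as the interface text tells. Shifts and turns lie within -1 to 1; 1 stands for 0.02 m of shift or 45 degrees of turn. Its arguments: {"type":"object","properties":{"plan":{"type":"array"},"grip_force":{"type":"number"}},"required":["plan"]}

```bash
mkdir -p pics; ls
cat > h.py <<'E'
import numpy as np, cv2
from station import ctrl
def cam(n):
    c=ctrl.camera_info(n); K=np.array(c["camera_matrix"],float); R=cv2.Rodrigues(np.array(c["rvec"],float))[0]; t=np.array(c["tvec"],float).ravel()
    return K,float(c["k1"]),R,t
def ray(n,u,v):
    K,k,R,t=cam(n); d=np.array([(u-K[0,2])/K[0,0],(v-K[1,2])/K[1,1]]); s=d.copy()
    for _ in range(20): s=d/(1+k*(s@s))
    return -R.T@t, R.T@np.array([s[0],s[1],1.])
def onz(n,u,v,z):
    o,d=ray(n,u,v); return o+d*(z-o[2])/d[2]
def proj(n,p):
    K,k,R,t=cam(n); c=R@np.array(p,float)+t; s=c[:2]/c[2]; s=s*(1+k*(s@s)); return K[0,0]*s[0]+K[0,2],K[1,1]*s[1]+K[1,2]
def cloud(n,D):
    """world point per pixel from depth"""
    K,k,R,t=cam(n); v,u=np.mgrid[:D.shape[0],:D.shape[1]]
    d=np.stack([(u-K[0,2])/K[0,0],(v-K[1,2])/K[1,1]],-1); s=d.copy()
    for _ in range(20): s=d/(1+k*(s**2).sum(-1,keepdims=True))
    P=np.dstack([s,np.ones(D.shape)])*D[...,None]
    return (P-t)@R
E
python3 - <<'E'
from h import *
for n in("scene","top"):
    I,D=ctrl.get_image(n); cv2.imwrite(f"pics/{n}0.png",I[...,::-1]); np.savez(f"{n}0.npz",I=I,D=D)
    K,k,R,t=cam(n); print(n,K.tolist(),k,(-R.T@t).round(3),R[2].round(3),(D>0).mean())
print(ctrl.get_obs())
E
```

```text
pics
scene [[483.7642884552357, 0.0, 318.36555423245494], [0.0, 483.7642884552357, 195.5646691083196], [0.0, 0.0, 1.0]] -0.006008858855326469 [ 1.263 -0.141  0.873] [-0.665  0.174 -0.726] 0.995921875
top [[472.41705068749235, 0.0, 317.6515274015122], [0.0, 472.41705068749235, 194.01241754485218], [0.0, 0.0, 1.0]] 0.029283789874889374 [0.408 0.069 1.306] [ 0.085 -0.02  -0.996] 0.99605078125
{'t': 0.1, 'q': array([-1.36701933e+00,  5.33391809e-02,  1.61417569e+00,  2.30560380e-07,
        1.47600152e+00, -1.18999135e-01]), 'dq': array([ 0.00041088, -0.00153409, -0.001578  ,  0.00028256,  0.00063855,
       -0.0001427 ]), 'effort': array([ 1.03902956e-03, -3.94901133e+01, -3.71364856e+01,  1.97741974e-05,
        3.85912033e-03,  3.39347494e-06]), 'tool_pos': array([ 0.19813466, -0.5921592 ,  0.23014464]), 'tool_rot': array([-3.09887121e+00, -5.04508587e-01,  1.27613831e-04]), 'contact_force': array([ 0.55629165, -0.08642373,  0.8232027 ]), 'wrist_torque': array([-0.03456629,  0.0243226 , -0.00091598]), 'grip_force': 0.0, 'opening': 0.08562045172002505}
```

View pics/scene0.png

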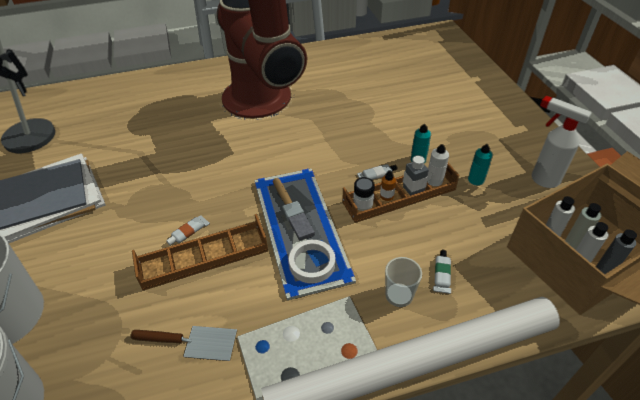

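View pics/top0.png

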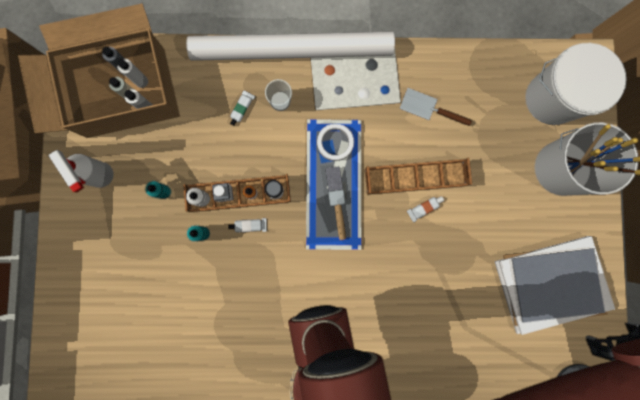

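The scene shot shows the full rack at pixels (345–460, 165–215). From the painting outward it holds the jar (364,192), dropper (389,184), square bottle (416,175) and white spout bottle (438,165). The empty rack is at (135–268, 225–285). The turquoise bottles at (421,142) and (481,165) are look-alikes. The white bottles in the box (560–630, 200–250) aren't in the rack, so they aren't meant either.

Next I'll take one crop to confirm this and measure positions from depth.

Run:
```python
from h import *
a=np.load("scene0.npz");b=np.load("top0.npz")
c1=cv2.resize(a["I"][115:225,335:500],None,fx=4,fy=4,interpolation=cv2.INTER_CUBIC)
cv2.imwrite("pics/crop1.png",c1[...,::-1])
P=cloud("top",b["D"]); S=cloud("scene",a["D"])
for n,I,(u0,u1,v0,v1) in(("full",b["I"],(175,300,165,218)),("empty",b["I"],(355,480,150,202))):
    Q=P[v0:v1,u0:u1].reshape(-1,3); 
    m=(Q[:,2]>0.018)&(Q[:,2]<0.06)
    r=cv2.minAreaRect(Q[m][:,:2].astype(np.float32)); print(n,m.sum(),r, cv2.boxPoints(r).round(3).tolist())
    print(np.percentile(Q[:,2],[2,20,50,80,95,99]).round(3))
# container tops in top view and scene clouds
for n,C,(u0,u1,v0,v1) in(("top",P,(175,300,165,218)),("scene",S,(340,465,140,220))):
    Q=C[v0:v1,u0:u1]; m=((Q[...,2]>0.062)&(Q[...,2]<.14)).astype(np.uint8)
    k,l,s,_=cv2.connectedComponentsWithStats(m)
    for i in range(1,k):
        if s[i,4]>15:
            q=Q[l==i]; print(n,s[i]+[u0,v0,0,0,0],q.mean(0).round(3),q.min(0).round(3),q.max(0).round(3))
```

```text
full 1001 ((0.5182054042816162, 0.2602606415748596), (0.0772857815027237, 0.2782849371433258), 6.360337734222412) [[0.46399998664855957, 0.39399999380111694], [0.4950000047683716, 0.11800000071525574], [0.5720000267028809, 0.12600000202655792], [0.5410000085830688, 0.40299999713897705]]
[-0.005 -0.001  0.003  0.031  0.098  0.12 ]
empty 981 ((0.5532689690589905, -0.23013675212860107), (0.10926438122987747, 0.2824059724807739), 5.35227108001709) [[0.4860000014305115, -0.0949999988079071], [0.5120000243186951, -0.37599998712539673], [0.6209999918937683, -0.3659999966621399], [0.593999981880188, -0.08399999886751175]]
[-0.005 -0.001  0.006  0.014  0.03   0.052]
top [264 180  19  19 273] [0.525 0.161 0.078] [0.502 0.138 0.062] [0.548 0.185 0.085]
top [212 183  19  19 291] [0.515 0.293 0.093] [0.493 0.274 0.062] [0.538 0.317 0.115]
top [243 186  13  13 130] [0.517 0.224 0.076] [0.502 0.209 0.062] [0.533 0.241 0.098]
top [187 189  20  17 263] [0.5   0.354 0.103] [0.481 0.337 0.062] [0.522 0.379 0.13 ]
scene [413 140  17   7  96] [0.427 0.351 0.072] [0.405 0.336 0.062] [0.436 0.374 0.083]
scene [429 144  20  29 410] [0.517 0.353 0.094] [0.491 0.336 0.062] [0.531 0.38  0.13 ]
scene [404 156  25  27 425] [0.529 0.291 0.088] [0.502 0.272 0.062] [0.545 0.319 0.117]
scene [382 170  14  17 168] [0.529 0.222 0.076] [0.511 0.207 0.062] [0.54  0.24  0.096]
scene [354 177  21  20 332] [0.535 0.159 0.077] [0.507 0.137 0.062] [0.555 0.183 0.083]
```

View pics/crop1.png

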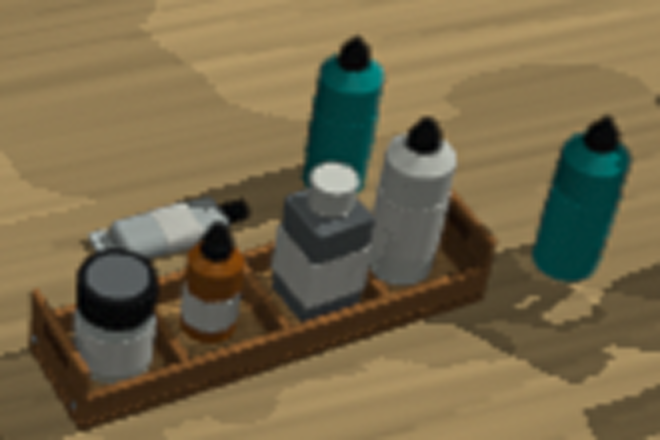

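The crop confirms the order from the painting outward: jar, dropper, square bottle, white spout bottle. I'll refine the centres and the empty rack next.

Run:
```python
from h import *
a=np.load("scene0.npz");b=np.load("top0.npz")
P=cloud("top",b["D"]); S=cloud("scene",a["D"])
def comp(C,lo,hi,near):
    m=((C[...,2]>lo)&(C[...,2]<hi)&(np.hypot(C[...,0]-near[0],C[...,1]-near[1])<near[2])).astype(np.uint8)
    return C[m>0]
for n,C in(("top",P),("scene",S)):
    q=C[(C[...,2]>.018)&(C[...,2]<.06)&(C[...,1]<-.07)&(C[...,1]>-.42)&(C[...,0]>.46)&(C[...,0]<.64)]
    print(n,"empty pts",len(q),cv2.minAreaRect(q[:,:2].astype(np.float32)))
    e=comp(C,.035,.06,(.54,-.235,.2)); 
    A=e[e[:,1]>-.2];B=e[e[:,1]<-.2]; print("endboards",A.mean(0).round(4),len(A),B.mean(0).round(4),len(B))
    for nm,lo,hi,xy in(("jar",.072,.09,(.53,.16,.035)),("drop",.07,.11,(.52,.224,.02)),("sqcap",.1,.125,(.517,.292,.03)),("sqbody",.08,.097,(.517,.292,.04)),("spout",.11,.14,(.503,.356,.035)),("spoutbody",.06,.1,(.503,.356,.035))):
        q=comp(C,lo,hi,xy); 
        if len(q)>4: print(n,nm,len(q),q.mean(0).round(4),((q.min(0)+q.max(0))/2).round(4),[np.round(v,3).tolist() for v in (cv2.minAreaRect(q[:,:2].astype(np.float32)))])
```

```text
top empty pts 1010 ((0.5355310440063477, -0.23179854452610016), (0.144895538687706, 0.2824059724807739), 5.352270603179932)
endboards [ 0.5541 -0.0912  0.0482] 83 [ 0.582  -0.3607  0.047 ] 115
top jar 262 [0.5256 0.161  0.0788] [0.526  0.1612 0.0788] [[0.526, 0.161], [0.046, 0.045], 27.624]
top drop 87 [0.5165 0.2242 0.0807] [0.517  0.224  0.0842] [[0.517, 0.224], [0.026, 0.026], 89.692]
top sqcap 94 [0.5154 0.2954 0.1096] [0.5156 0.2959 0.1075] [[0.515, 0.296], [0.024, 0.025], 80.299]
top sqbody 163 [0.516  0.2943 0.0881] [0.5162 0.2958 0.0881] [[0.517, 0.296], [0.042, 0.041], 6.384]
top spout 69 [0.5008 0.3562 0.1203] [0.4981 0.3563 0.1203] [[0.5, 0.357], [0.022, 0.024], 60.127]
top spoutbody 80 [0.4975 0.346  0.084 ] [0.5017 0.358  0.0802] [[0.502, 0.356], [0.039, 0.037], 19.223]
scene empty pts 1753 ((0.5400857329368591, -0.2313460260629654), (0.14478051662445068, 0.2786729335784912), 5.1278486251831055)
endboards [ 0.5649 -0.0932  0.0485] 104 [ 0.5901 -0.3623  0.0483] 137
scene jar 269 [0.5327 0.1597 0.0787] [0.5309 0.1602 0.0775] [[0.531, 0.16], [0.047, 0.047], 68.794]
scene drop 111 [0.527  0.2228 0.0806] [0.5249 0.225  0.0829] [[0.527, 0.224], [0.029, 0.022], 66.231]
scene sqcap 104 [0.5236 0.2946 0.1089] [0.5195 0.2958 0.1086] [[0.521, 0.296], [0.026, 0.029], 61.057]
scene sqbody 179 [0.5288 0.2909 0.0875] [0.5231 0.2963 0.0886] [[0.522, 0.296], [0.042, 0.043], 5.605]
scene spout 74 [0.5109 0.356  0.119 ] [0.5096 0.3557 0.1201] [[0.509, 0.355], [0.018, 0.024], 10.341]
scene spoutbody 233 [0.52   0.3505 0.0802] [0.5136 0.3568 0.0801] [[0.517, 0.353], [0.042, 0.024], 60.013]
```

Run:
```python
from h import *
a=np.load("scene0.npz");b=np.load("top0.npz")
for n,D in(("top",b["D"]),("scene",a["D"])):
  C=cloud(n,D)
  for c0,yaw in(((.572,-.228),5.4),((.518,.260),6.3)):
    r=np.radians(yaw); ex=np.array([np.cos(r),np.sin(r)]); ey=np.array([-ex[1],ex[0]])
    L=np.dstack([(C[...,:2]-c0)@ex,(C[...,:2]-c0)@ey,C[...,2]]); 
    m=(L[...,2]>.024)&(L[...,2]<.06)&(abs(L[...,0])<.05)&(abs(L[...,1])<.15)
    q=L[m]; R=cv2.minAreaRect(q[:,:2].astype(np.float32)); print(n,c0,m.sum(),"rect in rack frame",np.round(R[0],4),np.round(R[1],4),round(R[2],2),"minmax",np.percentile(q[:,:2],[.5,99.5],0).round(4).tolist())
    for h in(-1,1):
      s=q[(np.sign(q[:,0])==h)&(q[:,2]<.032)&(abs(q[:,0])>.028)&(abs(q[:,1])<.13)]; 
      if len(s)>20: print("  side",h,len(s),np.median(s,0).round(4),np.polyfit(s[:,1],s[:,0],1).round(4))
    e=q[q[:,2]>.046]; 
    for h in(-1,1): s=e[(np.sign(e[:,1])==h)&(abs(e[:,1])>.12)]; print("  endtop",h,len(s),s.mean(0).round(4),s.min(0).round(4),s.max(0).round(4))
```

```text
top (0.572, -0.228) 819 rect in rack frame [-0.0031 -0.0004] [0.2824 0.0773] 89.93 minmax [[-0.0413, -0.1393], [0.0354, 0.1404]]
  side -1 214 [-0.0372 -0.0052  0.0276] [-0.0125 -0.0371]
  side 1 188 [0.032  0.0056 0.0272] [0.0023 0.0321]
  endtop -1 70 [-0.001  -0.1358  0.0509] [-0.0373 -0.1401  0.0465] [ 0.034  -0.132   0.0578]
  endtop 1 63 [-0.0051  0.1374  0.0506] [-0.0402  0.1341  0.0462] [0.0298 0.1408 0.0558]
top (0.518, 0.26) 866 rect in rack frame [0.0002 0.0002] [0.0773 0.2783] 0.06 minmax [[-0.0383, -0.1384], [0.0383, 0.1385]]
  side -1 201 [-0.0351  0.002   0.0278] [-0.0016 -0.035 ]
  side 1 205 [0.0337 0.0068 0.0277] [0.0153 0.0337]
  endtop -1 63 [-0.0024 -0.1352  0.0514] [-0.0377 -0.1385  0.0461] [ 0.035  -0.1207  0.0592]
  endtop 1 74 [-0.0012  0.135   0.0508] [-0.0367  0.132   0.0461] [0.0374 0.1393 0.0571]
scene (0.572, -0.228) 1266 rect in rack frame [ 0.0003 -0.0007] [0.0794 0.2786] 0.1 minmax [[-0.0383, -0.1392], [0.0392, 0.1381]]
  side -1 356 [-0.0327 -0.0051  0.0276] [ 0.0009 -0.033 ]
  side 1 419 [ 0.0352 -0.0045  0.0275] [0.001  0.0348]
  endtop -1 102 [ 0.0037 -0.1358  0.051 ] [-0.0366 -0.1395  0.0462] [ 0.0381 -0.1328  0.0556]
  endtop 1 74 [0.0023 0.1354 0.0515] [-0.0349  0.1326  0.0467] [0.0374 0.1385 0.0556]
scene (0.518, 0.26) 1514 rect in rack frame [ 0.0029 -0.0007] [0.0811 0.2811] 0.47 minmax [[-0.0327, -0.1402], [0.0418, 0.137]]
  side -1 36 [-0.0307 -0.0436  0.0269] [ 0.0051 -0.0307]
  side 1 288 [ 0.0382 -0.0083  0.0272] [-0.0018  0.0377]
  endtop -1 93 [ 0.0059 -0.1346  0.0511] [-0.0351 -0.1411  0.046 ] [ 0.0406 -0.12    0.0586]
  endtop 1 52 [0.0183 0.134  0.0506] [-0.008   0.1309  0.0462] [0.0417 0.1402 0.0559]
```

Everything agrees to within about 4 mm:
- **Full rack:** centre about (0.5195, 0.260), yaw 6.3°.
- **Empty rack:** centre about (0.571, −0.228), yaw 5.4°.
- **Target slots (empty rack):** jar (0.561, −0.127), dropper (0.568, −0.194), square (0.574, −0.262), spout (0.581, −0.330).

I'll grip along rack x, taking the spout bottle first. First I'll turn the tool while moving out.

{"api": "jog_arm", "payload": {
  "plan": [
    [1, 0.5, 0, 0, 0, -0.19, 1],
    [1, 0.5, 0, 0, 0, -0.19, 1],
    [1, 0.5, 0, 0, 0, -0.19, 1],
    [1, 0.5, 0, 0, 0, -0.19, 1],
    [1, 0.5, 0, 0, 0, -0.19, 1],
    [1, 0.5, 0, 0, 0, -0.19, 1],
    [1, 0.5, 0, 0, 0, -0.19, 1],
    [1, 0.5, 0, 0, 0, -0.19, 1]
  ],
  "grip_force": 40
}}

```text
t: 0.9
tool_pos: [0.3554, -0.5291, 0.2304]
tool_rot: [-2.273, -2.167, -0.001]
contact_force: [0.8, 0.2, 0.1]
opening: 0.0858
grip_force: 0.0
```

{"api": "jog_arm", "payload": {
  "plan": [
    [1, 0.6, 0, 0, 0, -0.19, 1],
    [1, 0.6, 0, 0, 0, -0.01, 1],
    [1, 0.6, 0, 0, 0, 0, 1],
    [1, 0.6, 0, 0, 0, 0, 1],
    [1, 0.6, 0, 0, 0, 0, 1],
    [1, 0.6, 0, 0, 0, 0, 1],
    [1, 0.6, 0, 0, 0, 0, 1],
    [1, 0.6, 0, 0, 0, 0, 1]
  ]
}}

```text
t: 1.7
tool_pos: [0.4372, -0.3617, 0.2307]
tool_rot: [-2.104, -2.332, -0.0]
contact_force: [-0.8, 0.1, -0.7]
opening: 0.0856
grip_force: 0.0
```

{"api": "jog_arm", "payload": {
  "plan": [
    [1, 0.6, 0, 0, 0, 0, 1],
    [1, 0.6, 0, 0, 0, 0, 1],
    [1, 0.6, 0, 0, 0, 0, 1],
    [1, 0.6, 0, 0, 0, 0, 1],
    [1, 0.6, 0, 0, 0, 0, 1],
    [1, 0.6, 0, 0, 0, 0, 1],
    [1, 0.6, 0, 0, 0, 0, 1],
    [1, 0.6, 0, 0, 0, 0, 1]
  ]
}}

```text
t: 2.5
tool_pos: [0.5162, -0.1927, 0.2307]
tool_rot: [-2.104, -2.332, 0.0]
contact_force: [-0.0, -0.0, -0.2]
opening: 0.0856
grip_force: 0.0
```

{"api": "jog_arm", "payload": {
  "plan": [
    [1, 0, 0, 0, 0, 0, 0.5],
    [1, 0, 0, 0, 0, 0, 0.5],
    [1, 0, 0, 0, 0, 0, 0.5],
    [1, 0, 0, 0, 0, 0, 0.5],
    [1, 0, 0, 0, 0, 0, 0.5],
    [1, 0, 0, 0, 0, 0, 0.5],
    [1, 0, 0, 0, 0, 0, 0.5],
    [1, 0, 0, 0, 0, 0, 0.5]
  ]
}}

```text
t: 3.3
tool_pos: [0.4993, -0.0338, 0.2308]
tool_rot: [-2.104, -2.332, 0.001]
contact_force: [0.6, -1.1, -0.5]
opening: 0.064
grip_force: 0.0
```

{"api": "jog_arm", "payload": {
  "plan": [
    [1, 0, 0, 0, 0, 0, 0.5],
    [1, 0, 0, 0, 0, 0, 0.5],
    [1, 0, 0, 0, 0, 0, 0.5],
    [1, 0, 0, 0, 0, 0, 0.5],
    [1, 0, 0, 0, 0, 0, 0.5],
    [1, 0, 0, 0, 0, 0, 0.5],
    [1, 0, 0, 0, 0, 0, 0.5],
    [1, 0, 0, 0, 0, 0, 0.5]
  ]
}}

```text
t: 4.1
tool_pos: [0.4829, 0.1253, 0.2308]
tool_rot: [-2.104, -2.332, 0.001]
contact_force: [0.4, -0.7, -0.9]
opening: 0.0643
grip_force: 0.0
```

{"api": "jog_arm", "payload": {
  "plan": [
    [1, 0, 0, 0, 0, 0, 0.5],
    [1, 0, 0, 0, 0, 0, 0.5],
    [1, 0, 0, 0, 0, 0, 0.5],
    [1, 0, 0, 0, 0, 0, 0.5],
    [1, 0, 0, 0, 0, 0, 0.5],
    [1, 0, 0, 0, 0, 0, 0.5],
    [1, 0, 0, 0, 0, 0, 0.5],
    [1, 0, 0, 0, 0, 0, 0.5]
  ]
}}

```text
t: 4.9
tool_pos: [0.4664, 0.2844, 0.2307]
tool_rot: [-2.104, -2.332, 0.001]
contact_force: [0.2, -0.8, -0.1]
opening: 0.0637
grip_force: 0.0
```

{"api": "jog_arm", "payload": {
  "plan": [
    [0.84, 0.57, 0, 0, 0, 0, 0.5],
    [0.84, 0.57, 0, 0, 0, 0, 0.5],
    [0.84, 0.57, 0, 0, 0, 0, 0.5],
    [0.84, 0.58, 0, 0, 0, 0, 0.5],
    [0, 0, 1, 0, 0, 0, 0.5],
    [0, 0, 1, 0, 0, 0, 0.5],
    [0, 0, 1, 0, 0, 0, 0.5],
    [0, 0, 0, 0, 0, 0, 0.5]
  ]
}}

```text
t: 5.7
tool_pos: [0.5033, 0.354, 0.1668]
tool_rot: [-2.102, -2.331, 0.012]
contact_force: [0.7, -0.1, -0.7]
opening: 0.064
grip_force: 0.0
```

Run:
```python
from h import *
I,D=ctrl.get_image("scene"); J,_=ctrl.get_image("top")
u,v=map(int,proj("scene",(.505,.356,.12)))
p,q=map(int,proj("top",(.505,.356,.12)))
f=lambda A,u,v:cv2.resize(A[v-60:v+60,u-60:u+60],None,fx=3.3,fy=3.3,interpolation=cv2.INTER_CUBIC)
cv2.imwrite("pics/c2.png",np.hstack([f(I,u,v),f(J,p,q)])[...,::-1])
print(u,v,p,q,ctrl.get_obs()["tool_pos"])
```

```text
439 147 193 194 [0.50523325 0.35502259 0.17083391]
```

View pics/c2.png

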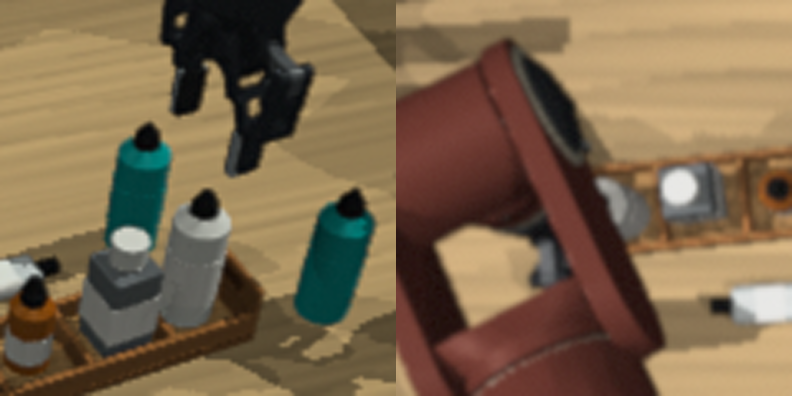

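The gripper is centred over the white spout bottle (crop 200,210), with the fingers on either side along x and clear of the turquoise bottle. Descending and gripping.

{"api": "jog_arm", "payload": {
  "plan": [
    [0, 0, 0.9, 0, 0, 0, 0.5],
    [0, 0, 0.9, 0, 0, 0, 0.5],
    [0, 0, 0.9, 0, 0, 0, 0.5],
    [0, 0, 0.9, 0, 0, 0, 0.5],
    [0, 0, 0.9, 0, 0, 0, 0.5],
    [0, 0, 0.9, 0, 0, 0, 0.5],
    [0, 0, 0, 0, 0, 0, 0.5],
    [0, 0, 0, 0, 0, 0, 0.5]
  ]
}}

```text
t: 6.6
tool_pos: [0.5063, 0.3556, 0.0646]
tool_rot: [2.104, 2.332, 0.002]
contact_force: [0.9, 0.6, 1.1]
opening: 0.0641
grip_force: 0.0
```

{"api": "jog_arm", "payload": {
  "plan": [
    [0, 0, 0, 0, 0, 0, 0.2],
    [0, 0, 0, 0, 0, 0, 0],
    [0, 0, 0, 0, 0, 0, -0.2],
    [0, 0, 0, 0, 0, 0, -0.4],
    [0, 0, 0, 0, 0, 0, -0.6],
    [0, 0, 0, 0, 0, 0, -1],
    [0, 0, 0, 0, 0, 0, -1],
    [0, 0, 0, 0, 0, 0, -1]
  ],
  "grip_force": 40
}}

```text
t: 7.4
tool_pos: [0.5064, 0.3558, 0.0654]
tool_rot: [2.104, 2.332, 0.003]
contact_force: [-1.5, -0.5, 6.5]
opening: 0.0413
grip_force: 40.5
```

{"api": "jog_arm", "payload": {
  "plan": [
    [0, 0, -0.4, 0, 0, 0, -1],
    [0, 0, -0.8, 0, 0, 0, -1],
    [0, 0, -1, 0, 0, 0, -1],
    [0, 0, -1, 0, 0, 0, -1],
    [0, 0, -1, 0, 0, 0, -1],
    [0, 0, -1, 0, 0, 0, -1],
    [0, 0, -0.8, 0, 0, 0, -1],
    [-0.5, 0, 0, 0, 0, 0, -1]
  ]
}}

```text
t: 8.2
tool_pos: [0.5081, 0.3465, 0.1874]
tool_rot: [2.101, 2.333, 0.01]
contact_force: [-0.4, 0.6, -0.9]
opening: 0.0415
grip_force: 40.6
```

{"api": "jog_arm", "payload": {
  "plan": [
    [-1, 0, 0, 0, 0, 0, -1],
    [-1, 0, 0, 0, 0, 0, -1],
    [-1, 0, 0, 0, 0, 0, -1],
    [-1, 0, 0, 0, 0, 0, -1],
    [-1, 0, 0, 0, 0, 0, -1],
    [-1, 0, 0, 0, 0, 0, -1],
    [-1, 0, 0, 0, 0, 0, -1],
    [-1, 0, 0, 0, 0, 0, -1]
  ]
}}

```text
t: 9.0
tool_pos: [0.5223, 0.1845, 0.1821]
tool_rot: [-2.104, -2.332, 0.003]
contact_force: [0.3, 0.4, -2.2]
opening: 0.0411
grip_force: 40.6
```

{"api": "jog_arm", "payload": {
  "plan": [
    [-1, 0, 0, 0, 0, 0, -1],
    [-1, 0, 0, 0, 0, 0, -1],
    [-1, 0, 0, 0, 0, 0, -1],
    [-1, 0, 0, 0, 0, 0, -1],
    [-1, 0, 0, 0, 0, 0, -1],
    [-1, 0, 0, 0, 0, 0, -1],
    [-1, 0, 0, 0, 0, 0, -1],
    [-1, 0, 0, 0, 0, 0, -1]
  ]
}}

```text
t: 9.8
tool_pos: [0.5385, 0.0256, 0.1821]
tool_rot: [-2.104, -2.331, 0.002]
contact_force: [-1.2, -0.8, -1.2]
opening: 0.0412
grip_force: 40.6
```

{"api": "jog_arm", "payload": {
  "plan": [
    [-1, 0, 0, 0, 0, 0, -1],
    [-1, 0, 0, 0, 0, 0, -1],
    [-1, 0, 0, 0, 0, 0, -1],
    [-1, 0, 0, 0, 0, 0, -1],
    [-1, 0, 0, 0, 0, 0, -1],
    [-1, 0, 0, 0, 0, 0, -1],
    [-1, 0, 0, 0, 0, 0, -1],
    [-1, 0, 0, 0, 0, 0, -1]
  ]
}}

```text
t: 10.6
tool_pos: [0.5548, -0.1333, 0.1821]
tool_rot: [-2.104, -2.331, 0.002]
contact_force: [-0.3, 0.7, -1.4]
opening: 0.0408
grip_force: 40.6
```

{"api": "jog_arm", "payload": {
  "plan": [
    [-1, 0, 0, 0, 0, 0, -1],
    [-1, 0, 0, 0, 0, 0, -1],
    [-1, 0, 0, 0, 0, 0, -1],
    [-1, 0, 0, 0, 0, 0, -1],
    [-1, 0, 0, 0, 0, 0, -1],
    [-1, 0, 0, 0, 0, 0, -1],
    [-1, 0, 0, 0, 0, 0, -1],
    [-1, 0, 0, 0, 0, 0, -1]
  ]
}}

```text
t: 11.4
tool_pos: [0.5725, -0.293, 0.1833]
tool_rot: [-2.104, -2.333, -0.0]
contact_force: [-0.8, -0.2, -0.6]
opening: 0.0412
grip_force: 40.6
```

{"api": "jog_arm", "payload": {
  "plan": [
    [-1, 0, 0, 0, 0, 0, -1],
    [-0.7, 0, 0, 0, 0, 0, -1],
    [-0.3, 0, 0, 0, 0, 0, -1],
    [0, 0, 0, 0, 0, 0, -1],
    [0, 0, 0, 0, 0, 0, -1]
  ]
}}

```text
t: 11.9
tool_pos: [0.5765, -0.3306, 0.1832]
tool_rot: [-2.103, -2.333, -0.0]
contact_force: [-0.0, -0.1, -1.5]
opening: 0.041
grip_force: 40.6
```

```bash
cat > look.py <<'E'
import sys
from h import *
x,y,z=map(float,sys.argv[1:4])
I,D=ctrl.get_image("scene"); J,E=ctrl.get_image("top")
u,v=map(int,proj("scene",(x,y,z))); p,q=map(int,proj("top",(x,y,z)))
f=lambda A,u,v:cv2.resize(A[max(v-60,0):v+60,max(u-60,0):u+60],(396,396),interpolation=cv2.INTER_CUBIC)
cv2.imwrite(sys.argv[4],np.hstack([f(I,u,v),f(J,p,q)])[...,::-1])
print(u,v,p,q,ctrl.get_obs()["tool_pos"])
E
python3 look.py .5806 -.3295 .08 pics/c3.png
```

```text
147 249 460 169 [ 0.57651448 -0.33031699  0.18329588]
```

View pics/c3.png

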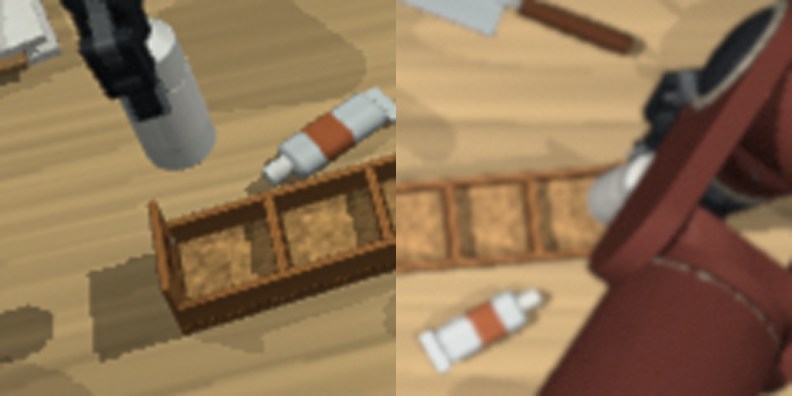

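The bottle hangs upright over the outermost compartment (crop 220,260). Shift about 4 mm in tool y and lower.

{"api": "jog_arm", "payload": {
  "plan": [
    [0, 0.1, 0.6, 0, 0, 0, -1],
    [0, 0.1, 1, 0, 0, 0, -1],
    [0, 0, 1, 0, 0, 0, -1],
    [0, 0, 1, 0, 0, 0, -1],
    [0, 0, 1, 0, 0, 0, -1],
    [0, 0, 0.6, 0, 0, 0, -1],
    [0, 0, 0.4, 0, 0, 0, -1],
    [0, 0, 0, 0, 0, 0, -1]
  ]
}}

```text
t: 12.8
tool_pos: [0.5798, -0.33, 0.0698]
tool_rot: [-2.102, -2.331, 0.0]
contact_force: [0.6, -0.3, -2.6]
opening: 0.0409
grip_force: 40.6
```

{"api": "jog_arm", "payload": {
  "plan": [
    [0, 0, 0.1, 0, 0, 0, -1],
    [0, 0, 0.1, 0, 0, 0, -1],
    [0, 0, 0, 0, 0, 0, -1],
    [0, 0, 0, 0, 0, 0, -1]
  ]
}}

```text
t: 13.2
tool_pos: [0.5807, -0.3309, 0.0679]
tool_rot: [2.104, 2.332, 0.0]
contact_force: [-0.3, -0.6, -1.2]
opening: 0.0411
grip_force: 40.6
```

{"api": "jog_arm", "payload": {
  "plan": [
    [0, 0, 0.1, 0, 0, 0, -1],
    [0, 0, 0, 0, 0, 0, -1],
    [0, 0, 0, 0, 0, 0, -1]
  ]
}}

```text
t: 13.5
tool_pos: [0.5805, -0.3308, 0.0655]
tool_rot: [2.104, 2.332, 0.0]
contact_force: [-1.2, -0.0, -0.0]
opening: 0.0409
grip_force: 40.6
```

{"api": "jog_arm", "payload": {
  "plan": [
    [0, 0, 0.05, 0, 0, 0, -1],
    [0, 0, 0, 0, 0, 0, -1],
    [0, 0, 0, 0, 0, 0, -1]
  ]
}}

```text
t: 13.8
tool_pos: [0.5806, -0.331, 0.0654]
tool_rot: [2.104, 2.332, -0.0]
contact_force: [-2.6, 1.6, 5.4]
opening: 0.0412
grip_force: 41.1
```

{"api": "jog_arm", "payload": {
  "plan": [
    [0, 0, 0, 0, 0, 0, -0.1],
    [0, 0, 0, 0, 0, 0, 0.1],
    [0, 0, 0, 0, 0, 0, 0.3],
    [0, 0, 0, 0, 0, 0, 0.5],
    [0, 0, 0, 0, 0, 0, 0.5],
    [0, 0, -0.4, 0, 0, 0, 0.5],
    [0, 0, -1, 0, 0, 0, 0.5],
    [0, 0, -1, 0, 0, 0, 0.5]
  ]
}}

```text
t: 14.6
tool_pos: [0.5802, -0.3305, 0.1127]
tool_rot: [-2.104, -2.332, 0.0]
contact_force: [0.8, 0.4, 0.9]
opening: 0.0639
grip_force: 0.0
```

{"api": "jog_arm", "payload": {
  "plan": [
    [0, 0, -1, 0, 0, 0, 0.5],
    [0, 0, -1, 0, 0, 0, 0.5],
    [0, 0, -1, 0, 0, 0, 0.5],
    [0.3, 0, -0.4, 0, 0, 0, 0.5],
    [1, 0, 0, 0, 0, 0, 0.5],
    [1, 0, 0, 0, 0, 0, 0.5],
    [1, 0, 0, 0, 0, 0, 0.5],
    [1, 0, 0, 0, 0, 0, 0.5]
  ]
}}

```text
t: 15.4
tool_pos: [0.5706, -0.2424, 0.1788]
tool_rot: [-2.102, -2.332, 0.001]
contact_force: [0.5, -0.1, -0.2]
opening: 0.0643
grip_force: 0.0
```

{"api": "jog_arm", "payload": {
  "plan": [
    [1, 0, 0, 0, 0, 0, 0.5],
    [1, 0, 0, 0, 0, 0, 0.5],
    [1, 0, 0, 0, 0, 0, 0.5],
    [1, 0, 0, 0, 0, 0, 0.5],
    [1, 0, 0, 0, 0, 0, 0.5],
    [1, 0, 0, 0, 0, 0, 0.5],
    [1, 0, 0, 0, 0, 0, 0.5],
    [1, 0, 0, 0, 0, 0, 0.5]
  ]
}}

```text
t: 16.2
tool_pos: [0.5549, -0.0844, 0.1804]
tool_rot: [2.104, 2.333, 0.0]
contact_force: [0.9, -0.4, -0.1]
opening: 0.064
grip_force: 0.0
```

```bash
python3 look.py .5806 -.33 .06 pics/c4.png
python3 - <<'E'
from h import *
I,D=ctrl.get_image("scene"); C=cloud("scene",D)
q=C[(C[...,2]>.06)&(C[...,2]<.14)&(np.hypot(C[...,0]-.58,C[...,1]+.33)<.05)]
print(len(q),q.min(0).round(3),q.max(0).round(3)); t=q[q[:,2]>.115]; print(t.mean(0).round(3))
E
```

```text
149 254 458 170 [ 0.55480864 -0.08348062  0.18032333]
567 [ 0.561 -0.349  0.06 ] [ 0.605 -0.307  0.131]
[ 0.585 -0.327  0.122]
```

View pics/c4.png

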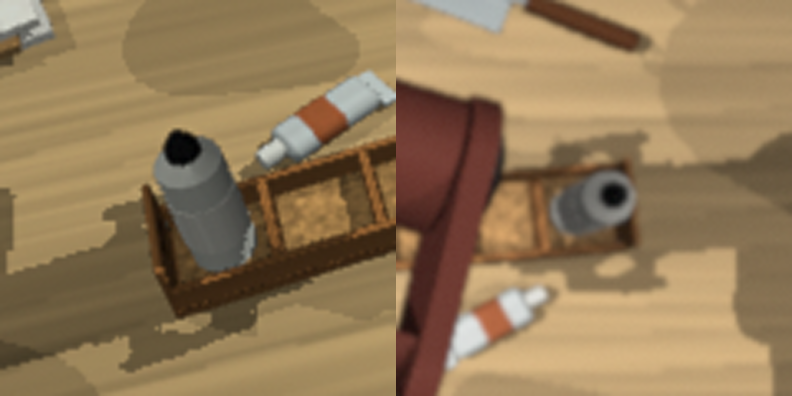

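The spout bottle stands upright in the outermost compartment (crop 205,205), with its top at 0.131 m and within a few mm of centre. Next is the square bottle.

{"api": "jog_arm", "payload": {
  "plan": [
    [1, 0, 0, 0, 0, 0, 0.5],
    [1, 0, 0, 0, 0, 0, 0.5],
    [1, 0, 0, 0, 0, 0, 0.5],
    [1, 0, 0, 0, 0, 0, 0.5],
    [1, 0, 0, 0, 0, 0, 0.5],
    [1, 0, 0, 0, 0, 0, 0.5],
    [1, 0, 0, 0, 0, 0, 0.5],
    [1, 0, 0, 0, 0, 0, 0.5]
  ]
}}

```text
t: 17.15
tool_pos: [0.5389, 0.0733, 0.1804]
tool_rot: [2.105, 2.331, 0.0]
contact_force: [0.0, -0.6, -0.7]
opening: 0.0638
grip_force: 0.0
```

{"api": "jog_arm", "payload": {
  "plan": [
    [1, 0, 0, 0, 0, 0, 0.5],
    [1, 0, 0, 0, 0, 0, 0.5],
    [1, 0, 0, 0, 0, 0, 0.5],
    [1, 0, 0, 0, 0, 0, 0.5],
    [1, 0, 0, 0, 0, 0, 0.5],
    [1, 0, 0, 0, 0, 0, 0.5],
    [1, 0, 0, 0, 0, 0, 0.5],
    [1, 0, 0, 0, 0, 0, 0.5]
  ]
}}

```text
t: 17.95
tool_pos: [0.5226, 0.2325, 0.1804]
tool_rot: [2.105, 2.331, 0.0]
contact_force: [0.1, -0.4, -0.2]
opening: 0.0641
grip_force: 0.0
```

{"api": "jog_arm", "payload": {
  "plan": [
    [1, 0.16, 0, 0, 0, 0, 0.5],
    [1, 0, 0, 0, 0, 0, 0.5],
    [1, 0, 0, 0, 0, 0, 0.5],
    [0.05, 0, 1, 0, 0, 0, 0.5],
    [0, 0, 1, 0, 0, 0, 0.5],
    [0, 0, 0, 0, 0, 0, 0.5],
    [0, 0, 0, 0, 0, 0, 0.5]
  ]
}}

```text
t: 18.65
tool_pos: [0.5193, 0.2928, 0.1402]
tool_rot: [-2.105, -2.332, 0.001]
contact_force: [0.7, -0.5, 0.6]
opening: 0.0639
grip_force: 0.0
```

{"api": "jog_arm", "payload": {
  "plan": [
    [0.15, 0, 0.7, 0, 0, 0, 0.5],
    [0, 0, 1, 0, 0, 0, 0.5],
    [0, 0, 1, 0, 0, 0, 0.5],
    [0, 0, 1, 0, 0, 0, 0.5],
    [0, 0, 0.6, 0, 0, 0, 0.5],
    [0, 0, 0.4, 0, 0, 0, 0.5],
    [0, 0, 0, 0, 0, 0, 0.5],
    [0, 0, 0, 0, 0, 0, 0.4]
  ]
}}

```text
t: 19.45
tool_pos: [0.5195, 0.2965, 0.0471]
tool_rot: [2.104, 2.332, 0.002]
contact_force: [0.1, -0.0, -0.0]
opening: 0.0596
grip_force: 0.0
```

{"api": "jog_arm", "payload": {
  "plan": [
    [0, 0, 0, 0, 0, 0, 0.2],
    [0, 0, 0, 0, 0, 0, 0],
    [0, 0, 0, 0, 0, 0, -0.2],
    [0, 0, 0, 0, 0, 0, -0.4],
    [0, 0, 0, 0, 0, 0, -0.6],
    [0, 0, 0, 0, 0, 0, -1],
    [0, 0, 0, 0, 0, 0, -1],
    [0, 0, 0, 0, 0, 0, -1]
  ]
}}

```text
t: 20.25
tool_pos: [0.5197, 0.2967, 0.0475]
tool_rot: [2.104, 2.332, 0.003]
contact_force: [0.1, -0.7, 5.6]
opening: 0.0396
grip_force: 40.9
```

{"api": "jog_arm", "payload": {
  "plan": [
    [0, 0, -0.4, 0, 0, 0, -1],
    [0, 0, -0.8, 0, 0, 0, -1],
    [0, 0, -1, 0, 0, 0, -1],
    [0, 0, -1, 0, 0, 0, -1],
    [0, 0, -1, 0, 0, 0, -1],
    [0, 0, -1, 0, 0, 0, -1],
    [0, 0, -0.8, 0, 0, 0, -1],
    [-0.5, 0, 0, 0, 0, 0, -1]
  ]
}}

```text
t: 21.05
tool_pos: [0.5214, 0.2874, 0.1701]
tool_rot: [2.101, 2.332, 0.009]
contact_force: [0.7, 0.2, -0.5]
opening: 0.0397
grip_force: 40.4
```

{"api": "jog_arm", "payload": {
  "plan": [
    [-1, 0, 0, 0, 0, 0, -1],
    [-1, 0, 0, 0, 0, 0, -1],
    [-1, 0, 0, 0, 0, 0, -1],
    [-1, 0, 0, 0, 0, 0, -1],
    [-1, 0, 0, 0, 0, 0, -1],
    [-1, 0, 0, 0, 0, 0, -1],
    [-1, 0, 0, 0, 0, 0, -1],
    [-1, 0, 0, 0, 0, 0, -1]
  ]
}}

```text
t: 21.85
tool_pos: [0.5355, 0.1256, 0.165]
tool_rot: [-2.104, -2.331, 0.003]
contact_force: [-0.1, 0.3, -0.8]
opening: 0.0398
grip_force: 40.4
```

{"api": "jog_arm", "payload": {
  "plan": [
    [-1, 0, 0, 0, 0, 0, -1],
    [-1, 0, 0, 0, 0, 0, -1],
    [-1, 0, 0, 0, 0, 0, -1],
    [-1, 0, 0, 0, 0, 0, -1],
    [-1, 0, 0, 0, 0, 0, -1],
    [-1, 0, 0, 0, 0, 0, -1],
    [-1, 0, 0, 0, 0, 0, -1],
    [-1, 0, 0, 0, 0, 0, -1]
  ]
}}

```text
t: 22.65
tool_pos: [0.5517, -0.0333, 0.1649]
tool_rot: [-2.104, -2.331, 0.002]
contact_force: [0.3, 0.1, -1.1]
opening: 0.0399
grip_force: 40.4
```

{"api": "jog_arm", "payload": {
  "plan": [
    [-1, 0, 0, 0, 0, 0, -1],
    [-1, 0, 0, 0, 0, 0, -1],
    [-1, 0, 0, 0, 0, 0, -1],
    [-1, 0, 0, 0, 0, 0, -1],
    [-1, 0, 0, 0, 0, 0, -1],
    [-1, 0, 0, 0, 0, 0, -1],
    [-1, 0, 0, 0, 0, 0, -1],
    [-1, 0, 0, 0, 0, 0, -1]
  ]
}}

```text
t: 23.45
tool_pos: [0.5686, -0.1924, 0.1654]
tool_rot: [-2.104, -2.331, 0.001]
contact_force: [-0.3, 0.5, -0.5]
opening: 0.0398
grip_force: 40.4
```

{"api": "jog_arm", "payload": {
  "plan": [
    [-1, 0, 0, 0, 0, 0, -1],
    [-1, 0, 0, 0, 0, 0, -1],
    [-0.7, 0, 0, 0, 0, 0, -1],
    [-0.3, 0, 0, 0, 0, 0, -1],
    [0, 0, 0, 0, 0, 0, -1],
    [0, 0, 0, 0, 0, 0, -1]
  ]
}}

```text
t: 24.05
tool_pos: [0.5754, -0.2504, 0.1662]
tool_rot: [-2.103, -2.333, -0.0]
contact_force: [0.9, 0.7, -1.0]
opening: 0.0395
grip_force: 40.4
```

{"api": "jog_arm", "payload": {
  "plan": [
    [-0.56, -0.12, 0.6, 0, 0, 0, -1],
    [0, 0, 1, 0, 0, 0, -1],
    [0, 0, 1, 0, 0, 0, -1],
    [0, 0, 1, 0, 0, 0, -1],
    [0, 0, 1, 0, 0, 0, -1],
    [0, 0, 0.7, 0, 0, 0, -1],
    [0, 0, 0.4, 0, 0, 0, -1],
    [0, 0, 0, 0, 0, 0, -1]
  ]
}}

```text
t: 24.85
tool_pos: [0.5733, -0.2617, 0.0507]
tool_rot: [-2.102, -2.331, 0.001]
contact_force: [0.4, 0.7, -0.7]
opening: 0.0396
grip_force: 40.4
```

{"api": "jog_arm", "payload": {
  "plan": [
    [0, 0, 0.1, 0, 0, 0, -1],
    [0, 0, 0.05, 0, 0, 0, -1],
    [0, 0, 0, 0, 0, 0, -1],
    [0, 0, 0, 0, 0, 0, -1]
  ]
}}

```text
t: 25.25
tool_pos: [0.5746, -0.2625, 0.0501]
tool_rot: [2.103, 2.332, 0.0]
contact_force: [0.4, -0.6, -1.6]
opening: 0.0396
grip_force: 40.4
```

{"api": "jog_arm", "payload": {
  "plan": [
    [0, 0, 0.12, 0, 0, 0, -1],
    [0, 0, 0, 0, 0, 0, -1],
    [0, 0, 0, 0, 0, 0, -1]
  ]
}}

```text
t: 25.55
tool_pos: [0.5747, -0.2626, 0.0475]
tool_rot: [2.103, 2.332, 0.0]
contact_force: [0.4, -1.2, 1.2]
opening: 0.04
grip_force: 40.5
```

{"api": "jog_arm", "payload": {
  "plan": [
    [0, 0, 0.05, 0, 0, 0, -1],
    [0, 0, 0, 0, 0, 0, -1],
    [0, 0, 0, 0, 0, 0, -1]
  ]
}}

```text
t: 25.85
tool_pos: [0.5747, -0.2627, 0.0475]
tool_rot: [2.103, 2.332, 0.0]
contact_force: [-1.6, -0.0, 6.2]
opening: 0.0395
grip_force: 41.2
```

{"api": "jog_arm", "payload": {
  "plan": [
    [0, 0, 0, 0, 0, 0, -0.1],
    [0, 0, 0, 0, 0, 0, 0.1],
    [0, 0, 0, 0, 0, 0, 0.3],
    [0, 0, 0, 0, 0, 0, 0.5],
    [0, 0, 0, 0, 0, 0, 0.5],
    [0, 0, -0.4, 0, 0, 0, 0.5],
    [0, 0, -1, 0, 0, 0, 0.5],
    [0, 0, -1, 0, 0, 0, 0.5]
  ]
}}

```text
t: 26.65
tool_pos: [0.5738, -0.262, 0.0943]
tool_rot: [-2.103, -2.332, 0.0]
contact_force: [-0.2, -0.6, -0.1]
opening: 0.0643
grip_force: 0.0
```

{"api": "jog_arm", "payload": {
  "plan": [
    [0, 0, -1, 0, 0, 0, 0.5],
    [0, 0, -1, 0, 0, 0, 0.5],
    [0, 0, -1, 0, 0, 0, 0.5],
    [0.5, 0, -0.4, 0, 0, 0, 0.5],
    [1, 0, 0, 0, 0, 0, 0.5],
    [1, 0, 0, 0, 0, 0, 0.5],
    [1, 0, 0, 0, 0, 0, 0.5],
    [1, 0, 0, 0, 0, 0, 0.5]
  ]
}}

```text
t: 27.45
tool_pos: [0.5639, -0.17, 0.1605]
tool_rot: [-2.102, -2.332, 0.001]
contact_force: [1.3, 0.4, 0.3]
opening: 0.0641
grip_force: 0.0
```

{"api": "jog_arm", "payload": {
  "plan": [
    [1, 0, 0, 0, 0, 0, 0.5],
    [1, 0, 0, 0, 0, 0, 0.5],
    [1, 0, 0, 0, 0, 0, 0.5],
    [1, 0, 0, 0, 0, 0, 0.5],
    [1, 0, 0, 0, 0, 0, 0.5],
    [1, 0, 0, 0, 0, 0, 0.5],
    [1, 0, 0, 0, 0, 0, 0.5],
    [1, 0, 0, 0, 0, 0, 0.5]
  ]
}}

```text
t: 28.25
tool_pos: [0.5478, -0.0116, 0.1616]
tool_rot: [-2.103, -2.333, 0.0]
contact_force: [1.1, -0.1, -0.4]
opening: 0.0641
grip_force: 0.0
```

{"api": "jog_arm", "payload": {
  "plan": [
    [1, 0, 0, 0, 0, 0, 0.5],
    [1, 0, 0, 0, 0, 0, 0.5],
    [1, 0, 0, 0, 0, 0, 0.5],
    [1, 0, 0, 0, 0, 0, 0.5],
    [1, 0, 0, 0, 0, 0, 0.5],
    [1, 0, 0, 0, 0, 0, 0.5],
    [1, 0, 0, 0, 0, 0, 0.5],
    [1, 0, 0, 0, 0, 0, 0.5]
  ]
}}

```text
t: 29.05
tool_pos: [0.5311, 0.1474, 0.1616]
tool_rot: [-2.103, -2.333, 0.001]
contact_force: [0.5, -0.4, 0.3]
opening: 0.0642
grip_force: 0.0
```

```bash
python3 look.py .575 -.28 .06 pics/c5.png
```

```text
173 247 439 172 [0.53095286 0.14817688 0.16161833]
```

View pics/c5.png

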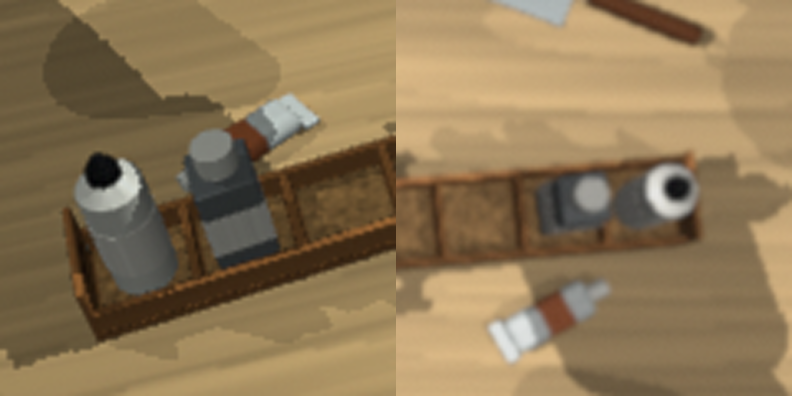

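Both the spout bottle (crop 120,225) and the square bottle (235,200) stand upright in the two outer compartments. Next is the dropper.

{"api": "jog_arm", "payload": {
  "plan": [
    [1, 0, 0, 0, 0, 0, 0.3],
    [1, 0, 0, 0, 0, 0, 0.3],
    [1, -0.13, 0, 0, 0, 0, 0.3],
    [0.85, 0, 0, 0, 0, 0, 0.3],
    [0, 0, 1, 0, 0, 0, 0.3],
    [0, 0, 1, 0, 0, 0, 0.3],
    [0, 0, 0, 0, 0, 0, 0.3],
    [0, 0, 0, 0, 0, 0, 0.3]
  ]
}}

```text
t: 29.95
tool_pos: [0.5211, 0.2217, 0.1216]
tool_rot: [-2.104, -2.332, 0.002]
contact_force: [0.9, -0.2, -0.6]
opening: 0.0554
grip_force: 0.0
```

{"api": "jog_arm", "payload": {
  "plan": [
    [0.14, 0, 0.6, 0, 0, 0, 0.3],
    [0, 0, 1, 0, 0, 0, 0.3],
    [0, 0, 1, 0, 0, 0, 0.3],
    [0, 0, 0.8, 0, 0, 0, 0.3],
    [0, 0, 0.5, 0, 0, 0, 0.3],
    [0, 0, 0.3, 0, 0, 0, 0.3],
    [0, 0, 0, 0, 0, 0, 0.3],
    [0, 0, 0, 0, 0, 0, 0.2]
  ]
}}

```text
t: 30.75
tool_pos: [0.5219, 0.2249, 0.0386]
tool_rot: [2.104, 2.332, 0.002]
contact_force: [-0.1, 0.0, 0.2]
opening: 0.0515
grip_force: 0.0
```

{"api": "jog_arm", "payload": {
  "plan": [
    [0, 0, 0, 0, 0, 0, 0],
    [0, 0, 0, 0, 0, 0, -0.1],
    [0, 0, 0, 0, 0, 0, -0.2],
    [0, 0, 0, 0, 0, 0, -0.3],
    [0, 0, 0, 0, 0, 0, -0.5],
    [0, 0, 0, 0, 0, 0, -1],
    [0, 0, 0, 0, 0, 0, -1],
    [0, 0, 0, 0, 0, 0, -1]
  ],
  "grip_force": 30
}}

```text
t: 31.55
tool_pos: [0.5217, 0.2249, 0.0386]
tool_rot: [2.104, 2.332, 0.001]
contact_force: [-0.6, -1.0, 4.7]
opening: 0.0326
grip_force: 30.3
```

{"api": "jog_arm", "payload": {
  "plan": [
    [0, 0, -0.4, 0, 0, 0, -1],
    [0, 0, -0.8, 0, 0, 0, -1],
    [0, 0, -1, 0, 0, 0, -1],
    [0, 0, -1, 0, 0, 0, -1],
    [0, 0, -1, 0, 0, 0, -1],
    [0, 0, -1, 0, 0, 0, -1],
    [0, 0, -0.8, 0, 0, 0, -1],
    [-0.5, 0, 0, 0, 0, 0, -1]
  ]
}}

```text
t: 32.35
tool_pos: [0.524, 0.2156, 0.1617]
tool_rot: [2.1, 2.332, 0.008]
contact_force: [0.6, -0.2, -0.6]
opening: 0.0329
grip_force: 29.9
```

{"api": "jog_arm", "payload": {
  "plan": [
    [-1, 0, 0, 0, 0, 0, -1],
    [-1, 0, 0, 0, 0, 0, -1],
    [-1, 0, 0, 0, 0, 0, -1],
    [-1, 0, 0, 0, 0, 0, -1],
    [-1, 0, 0, 0, 0, 0, -1],
    [-1, 0, 0, 0, 0, 0, -1],
    [-1, 0, 0, 0, 0, 0, -1],
    [-1, 0, 0, 0, 0, 0, -1]
  ]
}}

```text
t: 33.15
tool_pos: [0.5379, 0.0542, 0.1567]
tool_rot: [-2.104, -2.331, 0.002]
contact_force: [0.1, 0.3, -1.0]
opening: 0.033
grip_force: 29.9
```

{"api": "jog_arm", "payload": {
  "plan": [
    [-1, 0, 0, 0, 0, 0, -1],
    [-1, 0, 0, 0, 0, 0, -1],
    [-1, 0, 0, 0, 0, 0, -1],
    [-1, 0, 0, 0, 0, 0, -1],
    [-1, 0, 0, 0, 0, 0, -1],
    [-1, 0, 0, 0, 0, 0, -1],
    [-1, 0, 0, 0, 0, 0, -1],
    [-1, 0, 0, 0, 0, 0, -1]
  ]
}}

```text
t: 33.95
tool_pos: [0.5541, -0.1048, 0.1566]
tool_rot: [-2.103, -2.331, 0.002]
contact_force: [0.5, -0.3, -1.1]
opening: 0.0332
grip_force: 29.9
```

{"api": "jog_arm", "payload": {
  "plan": [
    [-1, 0, 0, 0, 0, 0, -1],
    [-1, 0, 0, 0, 0, 0, -1],
    [-1, 0, 0, 0, 0, 0, -1],
    [-1, 0, 0, 0, 0, 0, -1],
    [-0.5, 0, 0, 0, 0, 0, -1],
    [-0.1, 0, 0, 0, 0, 0, -1],
    [0, 0, 0, 0, 0, 0, -1],
    [0, 0, 0, 0, 0, 0, -1]
  ]
}}

```text
t: 34.75
tool_pos: [0.5645, -0.1943, 0.1577]
tool_rot: [-2.103, -2.333, -0.0]
contact_force: [-0.3, -0.2, -0.0]
opening: 0.0326
grip_force: 29.9
```

{"api": "jog_arm", "payload": {
  "plan": [
    [0, 0.16, 0.6, 0, 0, 0, -1],
    [0, 0, 1, 0, 0, 0, -1],
    [0, 0, 1, 0, 0, 0, -1],
    [0, 0, 1, 0, 0, 0, -1],
    [0, 0, 1, 0, 0, 0, -1],
    [0, 0, 0.75, 0, 0, 0, -1],
    [0, 0, 0.4, 0, 0, 0, -1],
    [0, 0, 0, 0, 0, 0, -1]
  ]
}}

```text
t: 35.55
tool_pos: [0.5669, -0.1939, 0.0412]
tool_rot: [-2.102, -2.331, 0.001]
contact_force: [-0.1, 0.3, -0.9]
opening: 0.0329
grip_force: 29.9
```

{"api": "jog_arm", "payload": {
  "plan": [
    [0, 0, 0.1, 0, 0, 0, -1],
    [0, 0, 0.05, 0, 0, 0, -1],
    [0, 0, 0, 0, 0, 0, -1],
    [0, 0, 0, 0, 0, 0, -1]
  ]
}}

```text
t: 35.95
tool_pos: [0.5682, -0.1949, 0.0406]
tool_rot: [2.104, 2.332, 0.001]
contact_force: [-0.9, 0.0, -0.9]
opening: 0.0328
grip_force: 29.9
```

{"api": "jog_arm", "payload": {
  "plan": [
    [0, 0, 0.1, 0, 0, 0, -1],
    [0, 0, 0, 0, 0, 0, -1],
    [0, 0, 0, 0, 0, 0, -1]
  ]
}}

```text
t: 36.25
tool_pos: [0.5684, -0.1951, 0.0386]
tool_rot: [2.103, 2.332, 0.001]
contact_force: [-0.7, -0.3, 2.6]
opening: 0.0328
grip_force: 30.2
```

{"api": "jog_arm", "payload": {
  "plan": [
    [0, 0, 0.05, 0, 0, 0, -1],
    [0, 0, 0, 0, 0, 0, -1],
    [0, 0, 0, 0, 0, 0, -1]
  ]
}}

```text
t: 36.55
tool_pos: [0.5684, -0.1951, 0.0386]
tool_rot: [2.103, 2.332, 0.0]
contact_force: [-2.8, 0.7, 9.0]
opening: 0.0327
grip_force: 30.7
```

{"api": "jog_arm", "payload": {
  "plan": [
    [0, 0, -0.05, 0, 0, 0, -0.25],
    [0, 0, 0, 0, 0, 0, -0.1],
    [0, 0, 0, 0, 0, 0, 0.1],
    [0, 0, 0, 0, 0, 0, 0.3],
    [0, 0, 0, 0, 0, 0, 0.4],
    [0, 0, -0.4, 0, 0, 0, 0.4],
    [0, 0, -1, 0, 0, 0, 0.4],
    [0, 0, -1, 0, 0, 0, 0.4]
  ]
}}

```text
t: 37.35
tool_pos: [0.5674, -0.1945, 0.0863]
tool_rot: [-2.104, -2.332, 0.0]
contact_force: [0.5, -0.2, 0.4]
opening: 0.0598
grip_force: 0.0
```

{"api": "jog_arm", "payload": {
  "plan": [
    [0, 0, -1, 0, 0, 0, 0.6],
    [0, 0, -1, 0, 0, 0, 0.6],
    [0, 0, -1, 0, 0, 0, 0.6],
    [0.9, 0, -0.4, 0, 0, 0, 0.6],
    [1, 0, 0, 0, 0, 0, 0.6],
    [1, 0, 0, 0, 0, 0, 0.6],
    [1, 0, 0, 0, 0, 0, 0.6],
    [1, 0, 0, 0, 0, 0, 0.6]
  ]
}}

```text
t: 38.15
tool_pos: [0.5563, -0.0945, 0.1522]
tool_rot: [-2.101, -2.332, 0.001]
contact_force: [0.0, 0.0, 0.3]
opening: 0.0682
grip_force: 0.0
```

{"api": "jog_arm", "payload": {
  "plan": [
    [1, 0, 0, 0, 0, 0, 0.6],
    [1, 0, 0, 0, 0, 0, 0.6],
    [1, 0, 0, 0, 0, 0, 0.6],
    [1, 0, 0, 0, 0, 0, 0.6],
    [1, 0, 0, 0, 0, 0, 0.6],
    [1, 0, 0, 0, 0, 0, 0.6],
    [1, 0, 0, 0, 0, 0, 0.6],
    [1, 0, 0, 0, 0, 0, 0.6]
  ]
}}

```text
t: 38.95
tool_pos: [0.5393, 0.0643, 0.1522]
tool_rot: [-2.101, -2.332, 0.003]
contact_force: [0.6, -0.2, -0.2]
opening: 0.0684
grip_force: 0.0
```

{"api": "jog_arm", "payload": {
  "plan": [
    [1, -0.16, 0, 0, 0, 0, 0.6],
    [1, 0, 0, 0, 0, 0, 0.6],
    [1, 0, 0, 0, 0, 0, 0.6],
    [1, 0, 0, 0, 0, 0, 0.6],
    [0.6, 0, 0, 0, 0, 0, 0.6],
    [0.3, 0, 0, 0, 0, 0, 0.6],
    [0, 0, 0, 0, 0, 0, 0.6],
    [0, 0, 0, 0, 0, 0, 0.6]
  ]
}}

```text
t: 39.75
tool_pos: [0.5278, 0.1588, 0.1536]
tool_rot: [-2.104, -2.333, 0.001]
contact_force: [0.2, -1.1, -0.4]
opening: 0.0684
grip_force: 0.0
```

```bash
python3 look.py .57 -.23 .06 pics/c6.png
```

```text
197 240 420 174 [0.52810036 0.15848845 0.15381987]
```

View pics/c6.png

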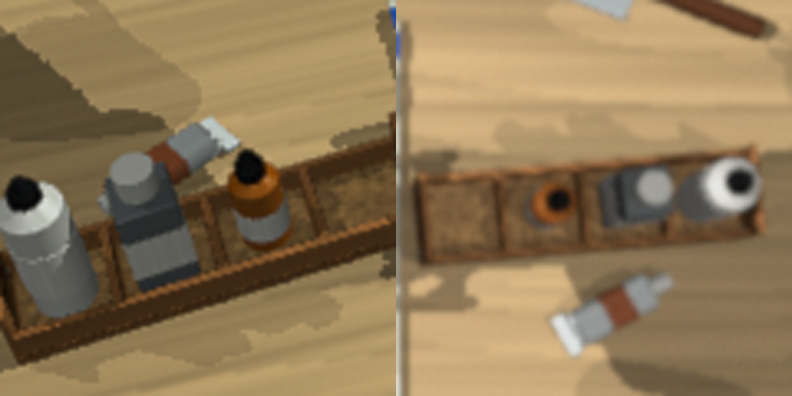

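The dropper (crop 260,205) also stands upright in its compartment. Now the jar.

{"api": "jog_arm", "payload": {
  "plan": [
    [0.1, 0, 0.8, 0, 0, 0, 0.6],
    [0, 0, 1, 0, 0, 0, 0.6],
    [0, 0, 1, 0, 0, 0, 0.6],
    [0, 0, 1, 0, 0, 0, 0.6],
    [0, 0, 1, 0, 0, 0, 0.6],
    [0, 0, 0.4, 0, 0, 0, 0.6],
    [0, 0, 0.25, 0, 0, 0, 0.6],
    [0, 0, 0, 0, 0, 0, 0.6]
  ]
}}

```text
t: 40.65
tool_pos: [0.5276, 0.1609, 0.0443]
tool_rot: [-2.104, -2.332, 0.001]
contact_force: [0.2, 0.1, -0.9]
opening: 0.0684
grip_force: 0.0
```

{"api": "jog_arm", "payload": {
  "plan": [
    [0, 0, 0, 0, 0, 0, 0.4],
    [0, 0, 0, 0, 0, 0, 0.3],
    [0, 0, 0, 0, 0, 0, 0.2],
    [0, 0, 0, 0, 0, 0, 0],
    [0, 0, 0, 0, 0, 0, -0.3],
    [0, 0, 0, 0, 0, 0, -1],
    [0, 0, 0, 0, 0, 0, -1],
    [0, 0, 0, 0, 0, 0, -1]
  ],
  "grip_force": 40
}}

```text
t: 41.45
tool_pos: [0.5286, 0.1612, 0.046]
tool_rot: [2.104, 2.332, 0.002]
contact_force: [0.2, 0.1, 6.5]
opening: 0.0472
grip_force: 41.3
```

{"api": "jog_arm", "payload": {
  "plan": [
    [0, 0, -0.4, 0, 0, 0, -1],
    [0, 0, -0.8, 0, 0, 0, -1],
    [0, 0, -1, 0, 0, 0, -1],
    [0, 0, -1, 0, 0, 0, -1],
    [0, 0, -1, 0, 0, 0, -1],
    [0, 0, -1, 0, 0, 0, -1],
    [0, 0, -0.8, 0, 0, 0, -1],
    [-0.5, 0, 0, 0, 0, 0, -1]
  ]
}}

```text
t: 42.25
tool_pos: [0.5305, 0.1518, 0.1685]
tool_rot: [2.1, 2.332, 0.007]
contact_force: [0.2, 0.5, -1.1]
opening: 0.047
grip_force: 41.5
```

{"api": "jog_arm", "payload": {
  "plan": [
    [-1, 0, 0, 0, 0, 0, -1],
    [-1, 0, 0, 0, 0, 0, -1],
    [-1, 0, 0, 0, 0, 0, -1],
    [-1, 0, 0, 0, 0, 0, -1],
    [-1, 0, 0, 0, 0, 0, -1],
    [-1, 0, 0, 0, 0, 0, -1],
    [-1, 0, 0, 0, 0, 0, -1],
    [-1, 0, 0, 0, 0, 0, -1]
  ]
}}

```text
t: 43.05
tool_pos: [0.5444, -0.0094, 0.1635]
tool_rot: [-2.104, -2.331, 0.002]
contact_force: [0.3, 0.1, -1.4]
opening: 0.0469
grip_force: 41.5
```

{"api": "jog_arm", "payload": {
  "plan": [
    [-1, 0.15, 0, 0, 0, 0, -1],
    [-1, 0, 0, 0, 0, 0, -1],
    [-1, 0, 0, 0, 0, 0, -1],
    [-1, 0, 0, 0, 0, 0, -1],
    [-1, 0, 0, 0, 0, 0, -1],
    [-0.7, 0, 0, 0, 0, 0, -1],
    [-0.2, 0, 0, 0, 0, 0, -1],
    [0, 0, 0, 0, 0, 0, -1]
  ]
}}

```text
t: 43.85
tool_pos: [0.56, -0.1254, 0.1643]
tool_rot: [-2.105, -2.331, 0.0]
contact_force: [1.1, 0.7, -1.6]
opening: 0.0469
grip_force: 41.5
```

{"api": "jog_arm", "payload": {
  "plan": [
    [0, 0.05, 0.6, 0, 0, 0, -1],
    [0, 0, 1, 0, 0, 0, -1],
    [0, 0, 1, 0, 0, 0, -1],
    [0, 0, 1, 0, 0, 0, -1],
    [0, 0, 1, 0, 0, 0, -1],
    [0, 0, 0.7, 0, 0, 0, -1],
    [0, 0, 0.4, 0, 0, 0, -1],
    [0, 0, 0, 0, 0, 0, -1]
  ]
}}

```text
t: 44.65
tool_pos: [0.5604, -0.1243, 0.0493]
tool_rot: [-2.102, -2.331, 0.002]
contact_force: [-0.5, 0.2, -1.5]
opening: 0.047
grip_force: 41.4
```

{"api": "jog_arm", "payload": {
  "plan": [
    [0, 0, 0.1, 0, 0, 0, -1],
    [0, 0, 0.05, 0, 0, 0, -1],
    [0, 0, 0, 0, 0, 0, -1],
    [0, 0, 0, 0, 0, 0, -1]
  ]
}}

```text
t: 45.05
tool_pos: [0.5618, -0.1252, 0.0486]
tool_rot: [2.104, 2.332, 0.001]
contact_force: [-0.0, 0.4, -1.6]
opening: 0.0466
grip_force: 41.4
```

{"api": "jog_arm", "payload": {
  "plan": [
    [0, 0, 0.05, 0, 0, 0, -1],
    [0, 0, 0, 0, 0, 0, -1],
    [0, 0, 0, 0, 0, 0, -1]
  ]
}}

```text
t: 45.35
tool_pos: [0.5614, -0.125, 0.0469]
tool_rot: [-2.104, -2.333, -0.0]
contact_force: [0.7, 0.8, -0.4]
opening: 0.0469
grip_force: 41.4
```

{"api": "jog_arm", "payload": {
  "plan": [
    [0, 0, 0.06, 0, 0, 0, -1],
    [0, 0, 0, 0, 0, 0, -1],
    [0, 0, 0, 0, 0, 0, -1]
  ]
}}

```text
t: 45.65
tool_pos: [0.5616, -0.1251, 0.046]
tool_rot: [2.104, 2.332, 0.0]
contact_force: [-1.0, 0.7, 0.3]
opening: 0.0467
grip_force: 41.5
```

{"api": "jog_arm", "payload": {
  "plan": [
    [0, 0, 0.05, 0, 0, 0, -1],
    [0, 0, 0, 0, 0, 0, -1],
    [0, 0, 0, 0, 0, 0, -1]
  ]
}}

```text
t: 45.95
tool_pos: [0.5617, -0.1251, 0.0459]
tool_rot: [2.104, 2.333, -0.0]
contact_force: [-3.6, 0.9, 6.1]
opening: 0.0467
grip_force: 42.2
```

{"api": "jog_arm", "payload": {
  "plan": [
    [0, 0, 0, 0, 0, 0, 0],
    [0, 0, 0, 0, 0, 0, 0.2],
    [0, 0, 0, 0, 0, 0, 0.4],
    [0, 0, 0, 0, 0, 0, 0.6],
    [0, 0, 0, 0, 0, 0, 0.6],
    [0, 0, -0.4, 0, 0, 0, 0.6],
    [0, 0, -1, 0, 0, 0, 0.6],
    [0, 0, -1, 0, 0, 0, 0.6]
  ]
}}

```text
t: 46.75
tool_pos: [0.561, -0.1249, 0.0932]
tool_rot: [-2.104, -2.332, 0.001]
contact_force: [0.1, -0.3, 0.7]
opening: 0.0682
grip_force: 0.0
```

{"api": "jog_arm", "payload": {
  "plan": [
    [0, 0, -1, 0, 0, 0, 0.6],
    [0, 0, -1, 0, 0, 0, 0.6],
    [0, 0, -1, 0, 0, 0, 0.6],
    [1, 0, -1, 0, 0, 0, 0.6],
    [1, 0, -0.5, 0, 0, 0, 0.6],
    [1, 0, 0, 0, 0, 0, 0.6],
    [1, 0, 0, 0, 0, 0, 0.6],
    [1, 0, 0, 0, 0, 0, 0.6]
  ]
}}

```text
t: 47.55
tool_pos: [0.5511, -0.0248, 0.1836]
tool_rot: [2.104, 2.332, 0.001]
contact_force: [1.2, 0.1, 0.3]
opening: 0.0685
grip_force: 0.0
```

{"api": "jog_arm", "payload": {
  "plan": [
    [1, 0, 0, 0, 0, 0, 0.6],
    [1, 0, 0, 0, 0, 0, 0.6],
    [1, 0, 0, 0, 0, 0, 0.6],
    [1, 0, 0, 0, 0, 0, 0.6],
    [1, 0, 0, 0, 0, 0, 0.6],
    [0.5, 0, 0, 0, 0, 0, 0.6],
    [0, 0, 0, 0, 0, 0, 0.6],
    [0, 0, 0, 0, 0, 0, 0.6]
  ]
}}

```text
t: 48.35
tool_pos: [0.5399, 0.0835, 0.1829]
tool_rot: [2.104, 2.332, -0.0]
contact_force: [0.2, -0.6, 0.6]
opening: 0.0684
grip_force: 0.0
```

```bash
python3 look.py .57 -.21 .06 pics/c7.png
python3 - <<'E'
from h import *
ex=np.array([np.cos(np.radians(5.4)),np.sin(np.radians(5.4))]); ey=np.array([-ex[1],ex[0]])
for n in("scene","top"):
  I,D=ctrl.get_image(n); C=cloud(n,D)
  for nm,y,lo,hi in(("jar",.102,.072,.09),("drop",.034,.07,.11),("sq",-.034,.08,.125),("spout",-.102,.11,.14)):
    c=np.array([.571,-.228])+ey*y
    q=C[(C[...,2]>lo)&(C[...,2]<hi)&(np.hypot(C[...,0]-c[0],C[...,1]-c[1])<.033)]
    d=(q.min(0)+q.max(0))[:2]/2-c
    print(n,nm,len(q),"off",(d@ex).round(4),(d@ey).round(4),"ztop",q[:,2].max().round(3))
E
```

```text
206 238 413 173 [0.5399628 0.0831585 0.1827726]
scene jar 331 off 0.0026 0.0011 ztop 0.084
scene drop 138 off 0.0049 -0.0008 ztop 0.097
scene sq 389 off 0.0025 -0.0008 ztop 0.114
scene spout 106 off 0.0045 0.0023 ztop 0.131
top jar 275 off -0.0012 0.0012 ztop 0.084
top drop 84 off 0.0006 0.0016 ztop 0.099
top sq 240 off 0.0009 0.0004 ztop 0.115
top spout 64 off -0.0017 0.0015 ztop 0.131
```

View pics/c7.png

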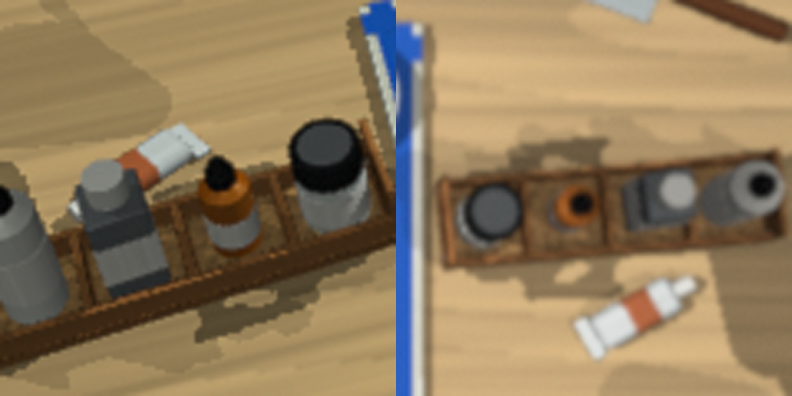

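The picture shows all four upright in the once-empty rack: jar (crop 330,175) nearest the painting, then dropper (230,205), square bottle (120,230) and spout bottle (25,250). Each is within 5 mm of its compartment centre, and the gripper is clear. Handing in.

```bash
python3 -c "
from station import ctrl
print(ctrl.finish_job())"
```

```text
the job is handed in; nothing more can be done
None
```

I moved all four containers into the other rack in the same order from the painting outwards (jar, dropper, square bottle, spout bottle), each upright and within about 5 mm of its compartment centre, and handed the job in at about 49 s; no verdict was returned.

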